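# Check a frame corner with the set square

### The job

Check the inside corner of the aluminium frame with the big metal set square: take the square by its upright handle, push its heel into the corner so that both its outer edges bear on the two rails at the same time, and keep it pressed there, still held, for about a second. Then let go and leave the square lying flat in the corner, flush against both rails.

Things in the scene. Friction and masses are not known exactly. Their poses are not given: they have to be found in the camera images.
- square: Loose aluminium set square (mm): legs 140 long, 25 wide, 14 thick meet at the heel; a brace joins their ends. Mid-brace stands a black handle, 50 long along the brace, 16 thick, top at 60. 0.2-0.4 kg. Starts on the green mat (2.5 thick). Origin: underside below handle; z up. Outer edges are x = -70 and y = -70; the legs run to +70. The handle's 16 mm is gripped along (1,1), its length along (1,-1).
- frame: Corner of smooth slotted aluminium profile 25 x 25 mm, fixed on the bare bench, steel plate over the joint (top 31). Origin: foot of the inside corner, z up. Inner faces: side rail y = 0, from the corner 175 along +x; back rail x = 0, 200 along +y; free space at x > 0, y > 0. With the square seated flush its origin is at x = 70, y = 70 mm here, with the same yaw as this frame.
- side_rail: The frame's side rail, fixed, same origin and axes as frame; from the robot, the left one, running towards the robot. Inner face y = 0.
- back_rail: The frame's back rail, fixed, same origin and axes as frame; from the robot, the far one, running across to the right. Inner face x = 0.

How it is judged:
By the outcome, as a careful person would: the job done as asked, in the order asked, and still so for the second after the job is handed in, with the robot touching nothing.
It also fails if it takes over 40 s, if anything falls off the work surface, if the arm or the gripper's body presses on something with over 40 N, if the wrist force passes 120 N, or if a joint passes its speed limit or range.

### The arm

A 7-joint arm with a two-finger parallel gripper is mounted at the origin on a cart in front of the work surface, level with it; the furniture and walls round the work are solid. World frame = base frame: x ahead of the robot, y to its left, z up, the work surface at z = 0. Lengths are in m, angles in rad, forces in N, time in s.
With the tool pointing down it reaches from about 0.4 to 0.85 m from the base axis. Payload 10.4 kg.
Tool frame: the origin (TCP) lies on the centre line of the jaws, within the pads' length; the fingertips stand 14 mm ahead of it and the grasp point (between the pads) lies 5 mm behind it (manip.tip_reach is the distance from the TCP to the fingertips, in m); z points along the fingers, y is the line along which they close (so a half turn about z gives the same grasp; the last joint's range is limited). The gripper opens to 85 mm and grips with 20 to 120 N. Pads are 22 mm wide; open, the fingers measure 114 mm over their backs; the gripper's body (76 mm by 85 mm) begins 54 mm behind the grasp point. The pads swing forward as they close: fully open they stand 13 mm farther back than shut.
Start: joints at [-0.023, 0.332, -0.065, 1.46, 0.022, 1.35, -0.088], TCP at [0.625, 0, 0.245] pointing down, gripper open.
Joint ranges: [-2.6, 2.6], [-0.5, 2.12], [-1.47, 1.34], [0.16, 2.42], [-1.27, 4.41], [0.06, 2.06], [-2.6, 2.6]. Speed limits (rad/s): [2.22, 2.22, 2.79, 2.79, 3.14, 3.14, 3.14].

### API

Orientations are given as a unit quaternion [x, y, z, w].
In Python, from workcell import manip gives the robot as it stands.
- The arm moves only by the shell command python3 -m pendant 'ROWS' [FORCE]. ROWS is JSON, a list of rows, each a list of 7 numbers: the shift along the tool's x, y, z in units of 50 mm (1.0 is 50 mm), then the turn, a rotation vector about the tool's x, y, z in units of 8 degrees (1.0 is 8 degrees), then the opening, from -1 (shut) to 1 (fully open), so that 0 is half open. In form: [[dx, dy, dz, ax, ay, az, jaw], ...]. A call has exactly 10 rows; each row is the pose to reach, as a shift and turn from the pose commanded when the call began, along the tool's axes at that moment; what a row does not reach only later rows make up. A row lasts 1/8 s, in which the tool goes at most 62.5 mm and 10.7 degrees, less where a joint would pass 70% of its speed; a pose out of reach is approached as far as the arm can. A call with a gripper value outside its range is refused whole. The fingers move at their own pace and stop on an object; FORCE is the grip in N (left out, the last holds). Time passes only in rows, so rows that repeat a pose let the fingers close, or fill a call up. It gives the time, the measured TCP pose, the force, the opening and the grip force at its end, in the units of the state.
- manip.get_obs(): the state, without advancing time (a new reading comes with each control period).
- manip.camera(name): name is "scene" or "side" or "wrist"; returns (picture, depth): 384x512x3 uint8, red, green, blue; 384x512 float32, m along the optical axis (not along the pixel's ray), 0 where there is no reading.
- manip.get_calibration(name): a dict with "fx", "fy", "cx", "cy" (pixels), "D" ([k1, k2, p1, p2, k3] as OpenCV has them; the pictures are not rectified), "xyz" and "orientation" of the camera in the world. Camera axes: x right, y up, looking along -z (the intrinsics and any distortion apply to the point x, -y, -z); pixel columns grow to the right and rows downward; lengths in m; the calibration is good to about 2 mm. A picture is of the moment at which its call begins: read the wrist's pose just before it. get_calibration takes no time and is no camera call; for the wrist camera it gives the pose at the moment of the call.
- manip.hand_in(): hands the job in; it is judged then, once.
Trained networks look in the newest picture that a camera, given by its name, has taken for a name from the list of things; names that differ only in an ending like _2 or _b are one class to them, and where a whole thing is asked for, a point or a joint stands for the part that bears it (a point fixed in the world has none). Each returns a list of dicts, best first, with "p" (0 to 1); they miss things now and then, are a little off and sometimes report something else, mostly with a low value. They report only what shows in the picture. A call takes as long as a camera call.
- manip.find_in(thing, camera): "box" ([left, top, right, bottom] in pixels, round what is visible of it).
- manip.trace(thing, camera): "pixels" (384x512 bool, what is visible of it) and "box" ([left, top, right, bottom] in pixels, round what is visible of it).
- manip.tip_of(thing, camera): "pixel" ([column, row] in pixels: a listed point, or the origin of a listed thing).
The state is a dict: "clock": time; "joint_pos": joint angles; "joint_velocities": joint speeds; "tau": joint torques, N m; "position": TCP position; "ee_rot": TCP orientation; "ft_force": force on the tool from outside, world axes, zero at the start; "torque": the same for the moment, N m; "grip_width": opening from 0.0 (shut) to 1.0 (fully open); "grasp_force": force on a finger pad.
Only numpy, scipy, OpenCV 4.12 (cv2) and the standard library are available. Lean on these libraries where they do the work, as an engineer would, in place of code of your own. Each camera call takes 0.05 s, during which the arm holds its last target. There are 200 camera calls.

## Working session

There is one attempt and no reset: what is moved stays moved. The work goes in short steps, Python scripts to look and compute and a shell command to move; the robot and the scene stay as the last step left them, time stands still between calls to the robot, and variables do not carry over. Pictures are saved under pics/ and viewed, at most 10 in all, crops included, and the job is handed in when it is done.

```bash
mkdir -p pics; cat > h.py <<'E'
import numpy as np, cv2
from scipy.spatial.transform import Rotation as R
from workcell import manip
def cloud(cam):
    o=manip.get_obs(); c=manip.get_calibration(cam); img,d=manip.camera(cam)
    K=np.array([[c["fx"],0,c["cx"]],[0,c["fy"],c["cy"]],[0,0,1]])
    v,u=np.mgrid[0:384,0:512]
    p=cv2.undistortPoints(np.stack([u,v],-1).reshape(-1,1,2).astype(np.float64),K,np.array(c["D"],float)).reshape(384,512,2)
    P=np.stack([p[...,0]*d,-p[...,1]*d,-d],-1)
    W=P@R.from_quat(c["orientation"]).as_matrix().T+np.array(c["xyz"])
    W[d==0]=np.nan
    return img,W
def save(n,img): cv2.imwrite("pics/"+n,cv2.cvtColor(img,cv2.COLOR_RGB2BGR))
E
python3 - <<'E'
from h import *
ims=[]
for cam in ["scene","wrist"]:
    img,W=cloud(cam); ims.append(img)
    for t in ["square","frame","side_rail","back_rail"]:
        r=manip.trace(t,cam)
        if r:
            m=r[0]["pixels"]; Q=W[m]; Q=Q[~np.isnan(Q[:,0])]
            print(cam,t,round(r[0]["p"],2),r[0]["box"],np.percentile(Q,[2,50,98],axis=0).round(3).tolist() if len(Q) else None)
        r=manip.tip_of(t,cam)
        if r:
            u,v=np.round(r[0]["pixel"]).astype(int); print("  tip",u,v,round(r[0]["p"],2),W[v,u].round(3) if 0<=v<384 and 0<=u<512 else None)
save("a.png",cv2.resize(np.vstack(ims),(512,768))[:, :] if 0 else np.hstack([cv2.resize(i,(400,300)) for i in ims]))
print(manip.get_obs())
E
```

```text
scene square 0.89 [141.5, 206.8, 207.8, 266.6] [[0.339, -0.329, 0.001], [0.438, -0.269, 0.015], [0.483, -0.197, 0.061]]
  tip 161 235 0.91 [ 0.423 -0.288  0.023]
scene frame 0.79 [255.6, 122.2, 320.2, 174.4] [[0.383, 0.058, -0.0], [0.538, 0.252, 0.02], [0.572, 0.29, 0.028]]
  tip 308 143 0.93 [0.568 0.224 0.02 ]
scene side_rail 0.89 [252.0, 122.5, 317.3, 144.3] [[0.363, 0.259, -0.002], [0.453, 0.271, 0.014], [0.573, 0.358, 0.025]]
  tip 301 143 0.86 [0.552 0.203 0.026]
scene back_rail 0.6 [275.6, 139.8, 312.1, 175.4] [[0.526, 0.057, -0.001], [0.552, 0.121, 0.02], [0.57, 0.239, 0.026]]
  tip 302 145 0.85 [0.558 0.193 0.025]
wrist square 0.83 [73.5, 355.0, 103.9, 384.0] [[0.372, -0.3, 0.015], [0.4, -0.258, 0.062], [0.417, -0.249, 0.065]]
wrist frame 0.9 [167.4, 0.0, 201.1, 112.1] [[0.529, 0.061, 0.004], [0.546, 0.116, 0.026], [0.561, 0.166, 0.028]]
wrist back_rail 0.94 [166.9, 2.3, 203.4, 108.3] [[0.528, 0.061, 0.002], [0.546, 0.115, 0.026], [0.561, 0.166, 0.028]]
{'clock': 0.9, 'joint_pos': array([-0.02260502,  0.33218656, -0.06471817,  1.4600967 ,  0.02156135,
        1.34991244, -0.08851823]), 'joint_velocities': array([ 0.00037024,  0.00121128, -0.00037843, -0.00089097, -0.00054598,
        0.00143261,  0.00132447]), 'tau': array([ 5.78947001e-04, -6.25207829e+01,  4.95578209e-02, -3.91833186e+01,
        1.65426900e-02,  1.83407174e-03,  2.14903551e-06]), 'position': array([6.25015757e-01, 4.39580369e-05, 2.45347535e-01]), 'ee_rot': array([7.07107248e-01, 7.07106312e-01, 5.28549355e-05, 8.85193504e-06]), 'ft_force': array([-0.54677632,  0.01505796,  0.59123712]), 'torque': array([ 0.00356349, -0.03845225,  0.02213721]), 'grasp_force': 0.0, 'grip_width': 0.9989044771794056}
```

View pics/a.png

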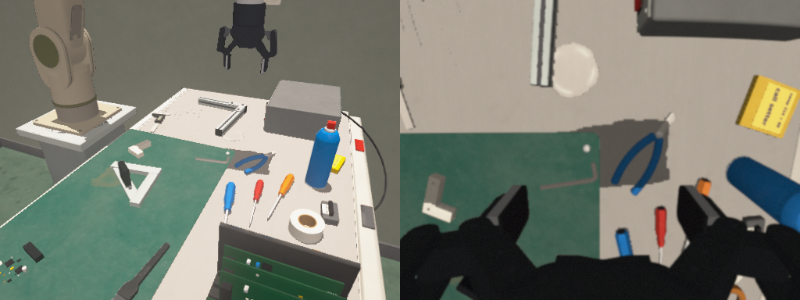

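The left half (scene camera) shows the square on the mat near (125,180), its handle black. The frame is at (225,115) with its corner at about (240,105). In the wrist view the back rail is at (540,40). I'll go above the square and look from close by.

```bash
python3 -m pendant '[[-0.7,-0.35,0,0,0,0,1],[-1.4,-0.7,0,0,0,0,1],[-2.2,-1.1,0,0,0,0,1],[-3.0,-1.5,0,0,0,0,1],[-3.8,-1.9,0,0,0,0,1],[-4.6,-2.3,0,0,0,0,1],[-5.4,-2.8,0,0,0,0,1],[-6.2,-3.2,0,0,0,0,1],[-6.8,-3.4,0,0,0,0,1],[-6.8,-3.4,0,0,0,0,1]]'
python3 - <<'E'
from h import *
img,W=cloud("wrist"); print(manip.get_obs()["position"],manip.get_obs()["ee_rot"])
for t in ["square"]:
    for r in manip.trace(t,"wrist")[:2]:
        m=r["pixels"]; Q=W[m]; Q=Q[~np.isnan(Q[:,0])]
        print(r["p"],r["box"])
        for lo,hi in [(.005,.025),(.045,.07)]:
            q=Q[(Q[:,2]>lo)&(Q[:,2]<hi)]; print(len(q),np.median(q,0).round(4),[np.round(x,4) for x in cv2.minAreaRect(q[:,:2].astype(np.float32)*1000)])
        q=Q[(Q[:,2]>.012)&(Q[:,2]<.022)][:,:2].astype(np.float32)*1000
        print(cv2.minEnclosingTriangle(q.reshape(-1,1,2)))
save("b.png",img)
E
```

```text
clock: 2.15
position: [0.4535, -0.3426, 0.2454]
ee_rot: [0.709, 0.705, -0.0, 0.0]
ft_force: [0.1, 0.8, -1.1]
grip_width: 1.0
grasp_force: 0.0
[ 0.45457243 -0.34070345  0.2453274 ] [7.07808195e-01 7.06404670e-01 1.23290192e-05 2.95033204e-05]
0.92 [138.7, 19.7, 291.4, 151.8]
7831 [ 0.4346 -0.2325  0.0172] [array([ 406.2928, -268.2068]), array([140.0712, 140.2726]), np.float64(7.9015)]
920 [ 0.4072 -0.2691  0.063 ] [array([ 406.3346, -269.0069]), array([16.168 , 49.7492]), np.float64(52.4981)]
(13337.328125, array([[[ 466.0374 , -189.04103]],

       [[ 488.31174, -349.97162]],

       [[ 303.511  , -212.35028]]], dtype=float32))
```

View pics/b.png

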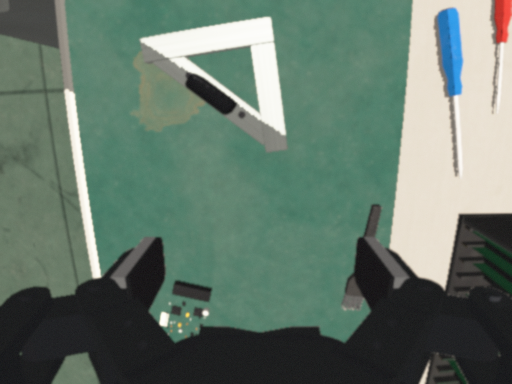

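Wrist view: the square's heel is at pixel (272,18), and its leg ends are at about (145,42) and (280,145). The handle is at (210,93). The fitted outline is 140 x 140 mm and the handle 16 x 50 mm, which matches the given sizes. The handle centre is at (0.406,-0.2685), grip direction about 52.9°, square yaw 187.9°. Next is the grasp.

```bash
python3 -m pendant '[[0.3,-0.2,0.3,0,0,-1.0,1],[0.6,-0.4,0.6,0,0,-2.1,1],[0.9,-0.6,0.9,0,0,-3.2,1],[1.1,-0.75,1.3,0,0,-4.3,1],[1.3,-0.9,1.7,0,0,-5.4,1],[1.43,-0.97,2.1,0,0,-6.3,1],[1.43,-0.97,2.5,0,0,-6.61,1],[1.43,-0.97,2.9,0,0,-6.61,0.4],[1.43,-0.97,3.0,0,0,-6.61,0],[1.43,-0.97,3.0,0,0,-6.61,0]]' 40
python3 - <<'E'
from h import *
o=manip.get_obs(); print(o["position"],R.from_quat(o["ee_rot"]).as_matrix()[:2,1])
img,W=cloud("wrist")
save("c.png",img)
E
```

```text
clock: 3.5
position: [0.407, -0.2679, 0.0956]
ee_rot: [0.318, 0.948, 0.0, 0.0]
ft_force: [0.1, -0.2, 0.1]
grip_width: 0.502
grasp_force: 0.0
[ 0.40696075 -0.26787537  0.09557382] [0.60256695 0.79806831]
```

View pics/c.png

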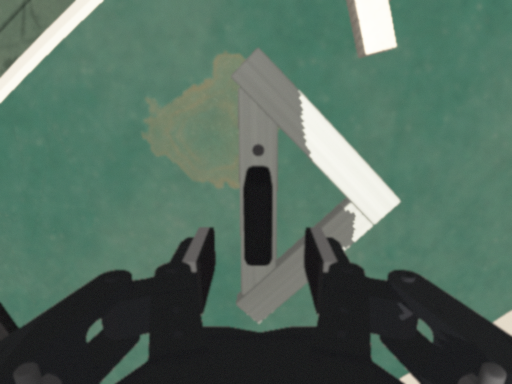

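The handle (258,215) is vertical in the picture and centred between the jaws (205 and 315). I'll descend, close and lift a little.

```bash
python3 -m pendant '[[0,0,0.5,0,0,0,0],[0,0,0.9,0,0,0,0],[0,0,1.15,0,0,0,0],[0,0,1.15,0,0,0,-0.3],[0,0,1.15,0,0,0,-1],[0,0,1.15,0,0,0,-1],[0,0,1.15,0,0,0,-1],[0,0,1.15,0,0,0,-1],[0,0,1.15,0,0,0,-1],[0,0,1.15,0,0,0,-1]]' 60
```

```text
clock: 4.8
position: [0.4071, -0.2688, 0.0387]
ee_rot: [0.318, 0.948, -0.0, 0.001]
ft_force: [-1.1, 1.0, 6.4]
grip_width: 0.18
grasp_force: 59.6
```

```bash
python3 -m pendant '[[0,0,-0.5,0,0,0,-1],[0,0,-1.2,0,0,0,-1],[0.1,0.7,-1.9,0,0,0,-1],[0.25,1.7,-2.5,0,0,0,-1],[0.4,2.75,-3.0,0,0,0.2,-1],[0.5,3.8,-3.4,0,0,0.4,-1],[0.7,4.9,-3.8,0,0,0.6,-1],[0.8,6.0,-4.2,0,0,0.8,-1],[0.95,7.1,-4.6,0,0,0.99,-1],[1.0,8.1,-5.0,0,0,0.99,-1]]' 60
python3 - <<'E'
from h import *
o=manip.get_obs(); print(o["position"],R.from_quat(o["ee_rot"]).as_matrix()[:2,1],o["grip_width"])
for cam in ["wrist","scene"]:
    img,W=cloud(cam); np.savez(cam+".npz",img=img,W=W)
    for t in ["square","frame","side_rail","back_rail"]:
        r=manip.trace(t,cam)
        if r:
            m=r[0]["pixels"]; np.save(f"{cam}_{t}.npy",m); Q=W[m]; Q=Q[~np.isnan(Q[:,0])]
            print(cam,t,round(r[0]["p"],2),r[0]["box"],np.percentile(Q,[2,50,98],axis=0).round(3).tolist())
    if cam=="wrist": save("d.png",img)
E
```

```text
clock: 6.05
position: [0.6114, 0.0866, 0.2883]
ee_rot: [0.383, 0.924, -0.0, -0.0]
ft_force: [1.4, -0.0, -2.3]
grip_width: 0.179
grasp_force: 59.0
[0.61138598 0.08664261 0.28832615] [0.70735537 0.70685809] 0.1787536751523273
wrist square 0.65 [223.8, 29.5, 447.1, 334.7] [[0.545, 0.074, 0.257], [0.6, 0.133, 0.267], [0.677, 0.156, 0.314]]
wrist frame 0.77 [192.3, 0.0, 357.9, 137.9] [[0.529, 0.06, 0.002], [0.55, 0.221, 0.027], [0.571, 0.279, 0.032]]
wrist side_rail 0.85 [317.7, 0.0, 357.7, 24.1] [[0.529, 0.26, 0.007], [0.562, 0.269, 0.025], [0.574, 0.281, 0.028]]
wrist back_rail 0.81 [197.9, 35.0, 310.9, 135.4] [[0.528, 0.061, 0.024], [0.543, 0.095, 0.026], [0.563, 0.214, 0.028]]
scene square 0.57 [291.0, 49.8, 355.9, 88.8] [[0.55, 0.014, 0.252], [0.631, 0.07, 0.263], [0.681, 0.146, 0.308]]
scene frame 0.67 [253.8, 124.8, 317.3, 173.3] [[0.383, 0.059, 0.0], [0.538, 0.259, 0.021], [0.572, 0.292, 0.028]]
scene side_rail 0.59 [252.9, 125.1, 318.5, 143.6] [[0.374, 0.259, -0.002], [0.456, 0.272, 0.015], [0.574, 0.357, 0.026]]
scene back_rail 0.92 [275.2, 140.2, 312.8, 175.6] [[0.529, 0.057, 0.0], [0.552, 0.124, 0.021], [0.57, 0.241, 0.026]]
```

View pics/d.png

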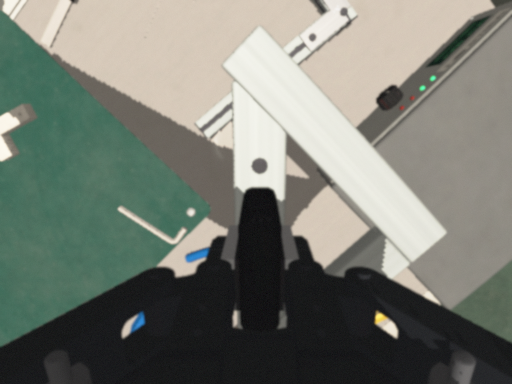

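The held square (230–440, 30–270) hides the middle of the frame. The back rail's free end (210,125) and the joint plate (320,30) still show. I'll fit an L to the rail points from both cameras.

```bash
cat > fit.py <<'E'
import numpy as np,sys
from scipy.optimize import minimize
from scipy.spatial.transform import Rotation as R
def fit(pts,x0):
    def sd(p): # frame coords (m) -> signed distance to L's plan outline
        def box(lo,hi):
            c=(np.array(lo)+hi)/2; q=abs(p-c)-(np.array(hi)-lo)/2
            return np.linalg.norm(np.maximum(q,0),axis=1)+np.minimum(q.max(1),0)
        return np.minimum(box([-.025,-.025],[.175,0]),box([-.025,-.025],[0,.2]))
    def cost(v):
        a=v[2]; M=np.array([[np.cos(a),-np.sin(a)],[np.sin(a),np.cos(a)]])
        d=np.maximum(sd((pts-v[:2]/1000)@M),0)*1000
        return np.mean(np.minimum(d,6)**2)
    best=min((minimize(cost,np.array(x0)+[i,j,k],method="Nelder-Mead",options=dict(xatol=1e-4,fatol=1e-6,initial_simplex=np.array(x0)+[i,j,k]+np.array([[0,0,0],[6,0,0],[0,6,0],[0,0,.05]]))) for i in(-4,4) for j in (-4,4) for k in(-.04,.04)),key=lambda r:r.fun)
    return best.x,best.fun
if __name__=="__main__":
    for cam in ["wrist","scene"]:
        W=np.load(cam+".npz")["W"]; m=(W[...,2]>.018)&(W[...,2]<.036)&(W[...,0]>.33)&(W[...,0]<.585)&(W[...,1]>.04)&(W[...,1]<.30)
        p=W[m]; print(cam,len(p),fit(p[:,:2],[530,259,np.pi]))
        b=p[(p[:,1]<.22)]; e=[np.percentile(b[(b[:,1]>y)&(b[:,1]<y+.02),0],[3,97]).round(4) if ((b[:,1]>y)&(b[:,1]<y+.02)).sum()>8 else None for y in np.arange(.06,.22,.02)]; print("back x",e)
        b=p[(p[:,0]<.52)]; e=[np.percentile(b[(b[:,0]>x)&(b[:,0]<x+.02),1],[3,97]).round(4) if ((b[:,0]>x)&(b[:,0]<x+.02)).sum()>8 else None for x in np.arange(.34,.52,.02)]; print("side y",e)
E
python3 fit.py
```

```text
wrist 2818 (array([546.80202053, 258.84816573,   3.03301449]), np.float64(0.003281418428617145))
back x [array([0.5269, 0.5512]), array([0.5293, 0.5527]), array([0.5306, 0.547 ]), None, None, None, array([0.5407, 0.564 ]), array([0.5417, 0.5657])]
side y [None, None, None, None, None, None, None, None, None]
scene 650 (array([547.85508307, 256.99909875,   3.03106678]), np.float64(0.034150201762579074))
back x [array([0.5285, 0.5525]), array([0.5316, 0.5544]), array([0.5327, 0.5573]), array([0.5334, 0.5583]), array([0.5355, 0.5613]), array([0.5391, 0.5634]), array([0.5416, 0.5648]), array([0.544 , 0.5666])]
side y [None, array([0.2777, 0.2928]), array([0.2749, 0.299 ]), array([0.2716, 0.2945]), array([0.2713, 0.2943]), array([0.2676, 0.2934]), array([0.2662, 0.2912]), array([0.2625, 0.2895]), array([0.2624, 0.2856])]
```

```bash
python3 -m pendant '[[0.6,-0.15,0.1,0,0,0.2,-1],[1.4,-0.4,0.3,0,0,0.4,-1],[2.2,-0.6,0.6,0,0,0.6,-1],[3.0,-0.85,1.0,0,0,0.79,-1],[3.61,-1.01,1.6,0,0,0.79,-1],[3.61,-1.01,2.4,0,0,0.79,-1],[3.61,-1.01,3.2,0,0,0.79,-1],[3.61,-1.01,3.9,0,0,0.79,-1],[3.61,-1.01,4.2,0,0,0.79,-1],[3.61,-1.01,4.36,0,0,0.79,-1]]' 60
cat > chk.py <<'E'
from h import *; import sys
from fit import fit
o=manip.get_obs(); y=R.from_quat(o["ee_rot"]).as_matrix()[:2,1]
print("tcp",o["position"].round(4),"toolyaw",np.degrees(np.arctan2(y[1],y[0])).round(2),"F",o["ft_force"].round(1),"w",round(o["grip_width"],3))
ims=[]
for cam in ["scene","side","wrist"]:
    img,W=cloud(cam); ims.append(img); np.savez(cam+".npz",img=img,W=W)
    p=W[(W[...,2]>.02)&(W[...,2]<.034)&(W[...,0]>.35)&(W[...,0]<.6)&(W[...,1]>.04)&(W[...,1]<.32)]
    r=manip.trace("square",cam)
    if r: 
        q=W[r[0]["pixels"]]; print(cam,"sq",round(r[0]["p"],2),r[0]["box"],np.nanpercentile(q,[2,50,98],axis=0).round(3).tolist())
c=[]
for cam,im in zip("sw",[ims[0],ims[2]]): c.append(im)
s=ims[0][100:200,225:358]; c=[cv2.resize(s,(400,300)),cv2.resize(ims[2],(400,300)),cv2.resize(ims[1],(400,300))]
save(sys.argv[1],np.vstack([np.hstack(c[:2]),np.hstack([c[2],np.zeros_like(c[2])])]))
E
python3 chk.py e.png
```

```text
clock: 7.8
position: [0.448, 0.1765, 0.0698]
ee_rot: [0.434, 0.901, 0.0, 0.0]
ft_force: [0.4, -0.2, -2.2]
grip_width: 0.181
grasp_force: 59.5
tcp [0.448  0.1765 0.0698] toolyaw 38.62 F [ 0.4 -0.2 -2.2] w 0.181
scene sq 0.67 [248.8, 117.1, 296.5, 154.5] [[0.395, 0.1, 0.034], [0.482, 0.163, 0.046], [0.522, 0.24, 0.092]]
side sq 0.58 [175.8, 148.8, 231.9, 174.6] [[0.387, 0.101, 0.035], [0.46, 0.168, 0.046], [0.514, 0.246, 0.09]]
wrist sq 0.91 [224.6, 28.6, 446.7, 333.3] [[0.389, 0.164, 0.045], [0.44, 0.224, 0.05], [0.518, 0.249, 0.096]]
```

View pics/e.png

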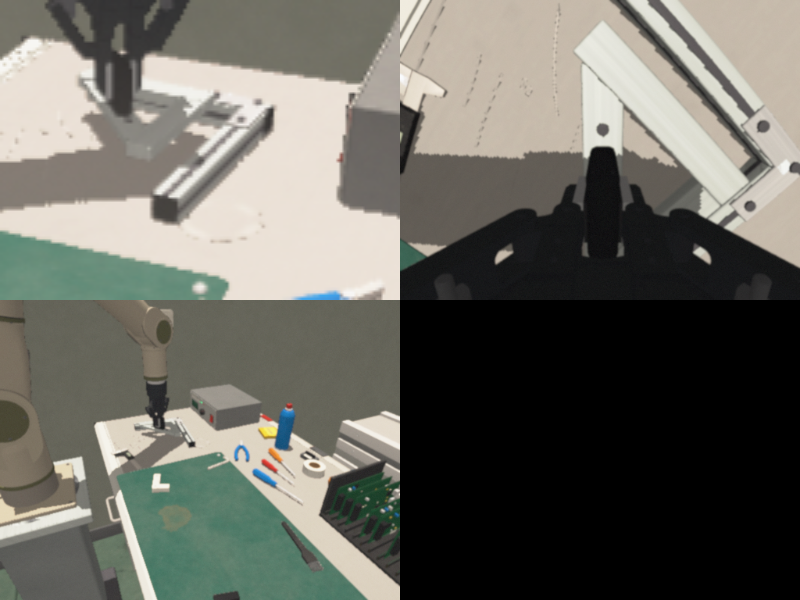

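Top right (wrist): the square's leg runs parallel to the side rail, and its heel (735,195) sits just short of the inside corner (755,165). I'll measure the gap.

```bash
python3 - <<'E'
import numpy as np,cv2
from fit import fit
W=np.load("wrist.npz")["W"].reshape(-1,3)
p=W[(W[:,2]>.018)&(W[:,2]<.034)&(W[:,0]>.33)&(W[:,0]<.6)&(W[:,1]>.04)&(W[:,1]<.32)]
v,c=fit(p[:,:2],[547.3,258,3.032]);print(len(p),v,c)
q=W[(W[:,2]>.040)&(W[:,2]<.056)&(W[:,0]>.37)&(W[:,0]<.54)&(W[:,1]>.06)&(W[:,1]<.27)]
a=v[2];M=np.array([[np.cos(a),-np.sin(a)],[np.sin(a),np.cos(a)]])
f=(q[:,:2]-v[:2]/1000)@M*1000
for x in range(10,170,15):
    s=f[(f[:,0]>x)&(f[:,0]<x+15),1]
    if len(s)>20: print(x,len(s),"min y",np.percentile(s,[0.5,2]).round(1))
for y in range(10,60,10):
    s=f[(f[:,1]>y)&(f[:,1]<y+10),0]
    if len(s)>20: print("y",y,len(s),"min x",np.percentile(s,[0.5,2]).round(1))
print(((np.array([.448,.1765])-v[:2]/1000)@M*1000).round(1))
E
```

```text
18253 [545.50734019 259.45915421   3.03658248] 0.0003453257518440348
10 750 min y [22.8 23.5]
25 2081 min y [22.7 23.3]
40 2368 min y [22.6 23.3]
55 1472 min y [22.4 22.8]
70 1531 min y [22.4 22.8]
85 1926 min y [22.2 22.7]
100 3455 min y [22.3 23.1]
115 3674 min y [22.3 23.1]
130 2844 min y [22.2 22.7]
145 1791 min y [21.8 22.3]
y 20 4715 min x [19.9 22.8]
y 30 5947 min x [19.8 22.4]
y 40 4799 min x [19.6 22. ]
y 50 2550 min x [19.  20.6]
[88.3 92.7]
```

```bash
python3 -m pendant '[[0,0,0.2,0,0,-0.04,-1],[0.02,0,0.4,0,0,-0.04,-1],[0.04,0,0.55,0,0,-0.04,-1],[0.06,0,0.62,0,0,-0.04,-1],[0.06,0,0.66,0,0,-0.04,-1],[0.06,0.1,0.66,0,0,-0.04,-1],[0.06,0.22,0.66,0,0,-0.04,-1],[0.06,0.34,0.66,0,0,-0.04,-1],[0.06,0.44,0.66,0,0,-0.04,-1],[0.06,0.5,0.66,0,0,-0.04,-1]]' 60
```

```text
clock: 9.35
position: [0.4658, 0.1949, 0.0368]
ee_rot: [0.431, 0.902, 0.0, 0.0]
ft_force: [-0.6, -0.5, -2.1]
grip_width: 0.177
grasp_force: 59.6
```

```bash
python3 -m pendant '[[0,0,0.01,0,0,0,-1],[0,0.02,0.012,0,0,0,-1],[0,0.03,0.012,0,0,0,-1],[0,0.04,0.012,0,0,0,-1],[0,0.05,0.012,0,0,0,-1],[0,0.06,0.012,0,0,0,-1],[0,0.07,0.012,0,0,0,-1],[0,0.08,0.012,0,0,0,-1],[0,0.09,0.012,0,0,0,-1],[0,0.09,0.012,0,0,0,-1]]' 60
```

```text
clock: 10.6
position: [0.469, 0.1973, 0.0363]
ee_rot: [0.431, 0.902, -0.0, 0.0]
ft_force: [-3.3, -3.7, 5.9]
grip_width: 0.178
grasp_force: 60.9
```

```bash
python3 -m pendant '[[0,0.01,-0.005,0,0,0,-1],[0,0.02,-0.005,0,0,0,-1],[0,0.03,-0.005,0,0,0,-1],[0,0.04,-0.005,0,0,0,-1],[0,0.05,-0.005,0,0,0,-1],[0,0.06,-0.005,0,0,0,-1],[0,0.06,-0.005,0,0,0,-1],[0,0.06,-0.005,0,0,0,-1],[0,0.06,-0.005,0,0,0,-1],[0,0.06,-0.005,0,0,0,-1]]' 60
python3 chk.py f.png
```

```text
clock: 11.85
position: [0.469, 0.1973, 0.0364]
ee_rot: [0.431, 0.902, -0.003, -0.001]
ft_force: [-18.3, -12.6, 21.8]
grip_width: 0.182
grasp_force: 62.7
tcp [0.469  0.1973 0.0364] toolyaw 38.92 F [-18.3 -12.6  21.8] w 0.182
scene sq 0.62 [258.2, 129.5, 300.1, 159.6] [[0.411, 0.124, -0.001], [0.487, 0.187, 0.012], [0.529, 0.261, 0.059]]
wrist sq 0.86 [221.6, 27.7, 449.2, 334.2] [[0.409, 0.185, 0.007], [0.46, 0.244, 0.015], [0.538, 0.269, 0.062]]
```

View pics/f.png

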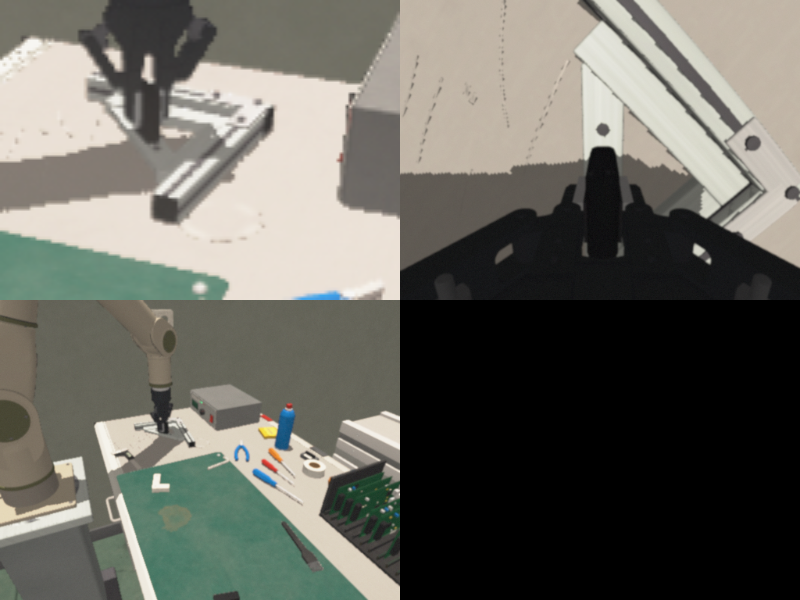

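```bash
cat > gap.py <<'E'
import numpy as np,cv2
from fit import fit
W=np.load("wrist.npz")["W"].reshape(-1,3)
p=W[(W[:,2]>.0185)&(W[:,2]<.034)&(W[:,0]>.33)&(W[:,0]<.6)&(W[:,1]>.04)&(W[:,1]<.32)]
v=np.array([545.5,259.46,3.0366])
a=v[2];M=np.array([[np.cos(a),-np.sin(a)],[np.sin(a),np.cos(a)]])
F=lambda q:(q[:,:2]-v[:2]/1000)@M*1000
g=F(p); q=W[(W[:,2]>.010)&(W[:,2]<.0165)&(W[:,0]>.37)&(W[:,0]<.56)&(W[:,1]>.06)&(W[:,1]<.27)]; f=F(q)
for x in range(5,150,15):
    s=f[(f[:,0]>x)&(f[:,0]<x+15)&(f[:,1]>-5),1]; r=g[(g[:,0]>x)&(g[:,0]<x+15)&(g[:,1]<8),1]
    if len(s)>20 and len(r)>20: print("x",x,len(s),"sq min y",np.percentile(s,[1,3]).round(1),"rail max y",np.percentile(r,[97,99]).round(1))
for y in range(5,150,15):
    s=f[(f[:,1]>y)&(f[:,1]<y+15),0]; r=g[(g[:,1]>y)&(g[:,1]<y+15)&(g[:,0]<8),0]
    if len(s)>20 and len(r)>20: print("y",y,len(s),"sq min x",np.percentile(s,[1,3]).round(1),"rail max x",np.percentile(r,[97,99]).round(1))
E
python3 gap.py; python3 - <<'E'
import sys; sys.path.insert(0,'.')
import numpy as np,cv2
im=np.load('wrist.npz')['img'][0:300,212:512]
cv2.imwrite('pics/g.png',cv2.resize(im,(600,600),interpolation=cv2.INTER_CUBIC)[:,:,::-1])
E
```

```text
x 5 2020 sq min y [0.2 1. ] rail max y [-0.4 -0.2]
x 20 2167 sq min y [0.2 1. ] rail max y [-0.4 -0.2]
x 35 1434 sq min y [0.  0.4] rail max y [-0.5 -0.3]
x 50 1495 sq min y [0.1 0.5] rail max y [-0.3 -0.2]
x 65 1853 sq min y [0.  0.6] rail max y [-0.5 -0.3]
x 80 3080 sq min y [0.3 1.1] rail max y [-0.5 -0.4]
x 95 3686 sq min y [0.7 1.8] rail max y [-0.5 -0.3]
x 110 2771 sq min y [2.1 2.9] rail max y [-0.4 -0.2]
x 125 1758 sq min y [3.4 4. ] rail max y [-0.5 -0.3]
y 5 8850 sq min x [-0.1  4.1] rail max x [-0.1  0.2]
y 20 5296 sq min x [-0.2  2.5] rail max x [-0.   0.2]
y 50 966 sq min x [23.3 24.4] rail max x [-1.4 -0.7]
```

View pics/g.png

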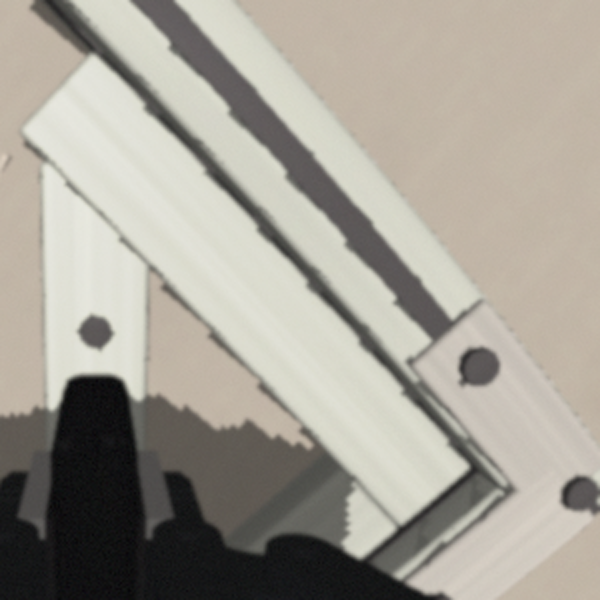

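The crop shows the leg lying along the side rail, with only the rail's dark inner face between them. The heel (475,480) is in the corner by the plate. Next I'll check how flat the square lies and the leg's edge, without the height cut.

```bash
cat > pl.py <<'E'
import numpy as np
W=np.load("wrist.npz")["W"].reshape(-1,3)
v=np.array([545.5,259.46,3.0366]);a=v[2];M=np.array([[np.cos(a),-np.sin(a)],[np.sin(a),np.cos(a)]])
f=(W[:,:2]-v[:2]/1000)@M*1000; z=W[:,2]*1000
for x in range(5,150,15):
    m=(f[:,0]>x)&(f[:,0]<x+15)&(f[:,1]>6)&(f[:,1]<20)
    s=m&(z>8)&(z<30); print("x",x,"top z",np.median(z[s]).round(1),end=" ")
    e=(f[:,0]>x)&(f[:,0]<x+15)&(abs(z-np.median(z[s]))<1.2)&(f[:,1]>-5); print("edge y",np.percentile(f[e,1],[.5,2,]).round(1), "inner y",np.percentile(f[e&(f[:,1]<35),1],98).round(1))
for x,y in [(15,30),(15,20),(110,40),(100,48)]:
    m=(abs(f[:,0]-x)<4)&(abs(f[:,1]-y)<4)&(z>5)&(z<30); print(x,y,m.sum(),np.median(z[m]) if m.any() else None)
m=(f[:,0]>40)&(f[:,0]<170)&(f[:,1]>40)&(z<5); print("bench",np.median(z[m]))
E
python3 pl.py
```

```text
x 5 top z 15.1 edge y [0.1 0.7] inner y 34.4
x 20 top z 15.2 edge y [0.  0.6] inner y 33.2
x 35 top z 15.2 edge y [-0.2  0.3] inner y 23.8
x 50 top z 15.2 edge y [-0.1  0.3] inner y 23.9
x 65 top z 15.2 edge y [-0.2  0.2] inner y 23.7
x 80 top z 15.3 edge y [-0.1  0.3] inner y 23.7
x 95 top z 15.3 edge y [-0.3  0.3] inner y 23.8
x 110 top z 15.3 edge y [-0.1  0.3] inner y 24.0
x 125 top z 15.2 edge y [-0.5  0. ] inner y 23.9
x 140 top z 14.2 edge y [-0.4 -0.2] inner y 20.4
15 30 206 15.12337618943134
15 20 211 15.057205090378611
110 40 282 12.294915703719948
100 48 264 12.363677572303445
bench 1.2165811717249757
```

```bash
python3 -c "
from h import *; print(manip.get_obs()['torque'])"
python3 -m pendant '[[0,0.01,0,0,0,-0.015,-1],[0,0.02,0,0,0,-0.03,-1],[0,0.02,0,0,0,-0.03,-1],[0,0.02,0,0,0,-0.03,-1],[0,0.02,0,0,0,-0.03,-1],[0,0.02,0,0,0,-0.03,-1],[0,0.02,0,0,0,-0.03,-1],[0,0.02,0,0,0,-0.03,-1],[0,0.02,0,0,0,-0.03,-1],[0,0.02,0,0,0,-0.03,-1]]' 60
python3 - <<'E'
from h import *
print(manip.get_obs()['torque'])
img,W=cloud("wrist"); np.savez("wrist.npz",img=img,W=W)
E
python3 pl.py | grep edge; python3 gap.py|grep '^x'|cut -d' ' -f9-
```

```text
[-2.03567671  2.99005692  0.01668032]
clock: 13.4
position: [0.4696, 0.1972, 0.0364]
ee_rot: [0.43, 0.903, -0.003, -0.001]
ft_force: [-21.0, -15.3, 25.3]
grip_width: 0.183
grasp_force: 63.1
[-2.52851076  3.4536518  -0.09747955]
x 5 top z 15.1 edge y [0.1 0.6] inner y 34.4
x 20 top z 15.2 edge y [-0.1  0.4] inner y 33.1
x 35 top z 15.1 edge y [-0.2  0.3] inner y 24.0
x 50 top z 15.2 edge y [-0.2  0.4] inner y 24.0
x 65 top z 15.2 edge y [-0.3  0.3] inner y 23.8
x 80 top z 15.2 edge y [-0.1  0.3] inner y 23.8
x 95 top z 15.2 edge y [-0.1  0.3] inner y 24.0
x 110 top z 15.3 edge y [-0.4  0.2] inner y 24.1
x 125 top z 15.3 edge y [-0.4  0.1] inner y 24.1
] rail max y [-0.4 -0.2]
rail max y [-0.4 -0.3]
0.4] rail max y [-0.5 -0.3]
0.4] rail max y [-0.3 -0.2]
 0.5] rail max y [-0.5 -0.4]
rail max y [-0.5 -0.4]
rail max y [-0.5 -0.3]
rail max y [-0.4 -0.3]
] rail max y [-0.5 -0.3]
  return _methods._mean(a, axis=axis, dtype=dtype,
  ret = ret.dtype.type(ret / rcount)
Traceback (most recent call last):
  File "pl.py", line 8, in <module>
    e=(f[:,0]>x)&(f[:,0]<x+15)&(abs(z-np.median(z[s]))<1.2)&(f[:,1]>-5); print("edge y",np.percentile(f[e,1],[.5,2,]).round(1), "inner y",np.percentile(f[e&(f[:,1]<35),1],98).round(1))
                                                                                        ~~~~~~~~~~~~~^^^^^^^^^^^^^^^^
IndexError: index -1 is out of bounds for axis 0 with size 0
```

Both rails bear: the force rose on both axes with no motion, and the torque about the vertical is only about 0.1 N m. The square lies flat and has been pressed for more than 2 s. I'll ease to a light push, open and rise.

```bash
python3 -m pendant '[[0,0,0,0,0,0,-1],[0,-0.02,0,0,0,0,-1],[0,-0.03,0,0,0,0,-1],[0,-0.04,0,0,0,0,-1],[0,-0.05,0,0,0,0,-1],[0,-0.05,0,0,0,0,-1],[0,-0.05,0,0,0,0,-0.5],[0,-0.05,0,0,0,0,-0.2],[0,-0.05,0,0,0,0,-0.1],[0,-0.05,0,0,0,0,-0.1]]' 60
```

```text
clock: 14.7
position: [0.4702, 0.1986, 0.0365]
ee_rot: [0.429, 0.903, 0.0, 0.0]
ft_force: [0.9, 0.2, -0.7]
grip_width: 0.453
grasp_force: 0.0
```

```bash
python3 -m pendant '[[0,0,-0.2,0,0,0,-0.1],[0,0,-0.5,0,0,0,-0.1],[0,0,-0.9,0,0,0,-0.1],[0,0,-1.5,0,0,0,-0.1],[0,0,-2.2,0,0,0,-0.1],[0,0,-3.0,0,0,0,-0.1],[-0.7,0,-3.5,0,0,0,-0.1],[-1.4,0,-3.6,0,0,0,-0.1],[-2,0,-3.6,0,0,0,-0.1],[-2,0,-3.6,0,0,0,-0.1]]' 60
python3 - <<'E'
from h import *
img,W=cloud("wrist"); np.savez("wrist.npz",img=img,W=W); save("k.png",img)
E
python3 - <<'E'
import numpy as np
from fit import fit
W=np.load("wrist.npz")["W"].reshape(-1,3)
p=W[(W[:,2]>.0185)&(W[:,2]<.034)&(W[:,0]>.33)&(W[:,0]<.6)&(W[:,1]>.04)&(W[:,1]<.32)]
g0=None
v=np.array([545.5,259.46,3.0366]);a=v[2];M=np.array([[np.cos(a),-np.sin(a)],[np.sin(a),np.cos(a)]])
f=(W[:,:2]-v[:2]/1000)@M*1000;z=W[:,2]*1000
S=(z>12)&(z<17.5); T=(z>22)&(z<34)
for ax,n in ((0,"x"),(1,"y")):
  for t in range(5,140,15):
    b=(f[:,ax]>t)&(f[:,ax]<t+15); o=f[:,1-ax]
    s=o[b&S&(o>-5)&(o<30)]; r=o[b&T&(o<8)&(o>-30)]
    if len(s)>20 and len(r)>20: print(n,t,"edge",np.percentile(s,[.5,2]).round(1),"rail",np.percentile(r,[98,99.5]).round(1),"z",np.median(z[b&S&(o>5)&(o<22)]).round(1))
E
```

```text
clock: 15.95
position: [0.5344, 0.1186, 0.2175]
ee_rot: [0.431, 0.903, 0.0, 0.001]
ft_force: [-1.0, 1.0, -0.2]
grip_width: 0.451
grasp_force: 0.0
x 5 edge [-0.5 -0. ] rail [-0.5 -0.3] z 15.1
x 20 edge [-0.6 -0.1] rail [-0.2  0.2] z 15.2
x 35 edge [-0.3  0.1] rail [-0.3 -0.1] z 15.1
x 50 edge [-0.4  0.2] rail [-0.   0.3] z 15.1
x 65 edge [-0.5 -0. ] rail [0.3 0.6] z 15.1
y 5 edge [-0.6 -0.1] rail [-0.7 -0.5] z 15.1
y 20 edge [-1.2 -0.6] rail [-1.2 -1. ] z 15.0
y 35 edge [-0.2 -0. ] rail [-0.7 -0.5] z 15.0
y 50 edge [-0.4 -0.2] rail [-0.7 -0.5] z 15.0
y 65 edge [-1.2 -0.8] rail [-1.4 -1.1] z 15.2
y 80 edge [-1.2 -0.8] rail [-1.4 -0.9] z 15.3
y 95 edge [-0.6 -0.3] rail [-0.9 -0.7] z 15.1
y 110 edge [-0.6  0.1] rail [-0.6 -0.5] z 15.1
y 125 edge [-0.3  0. ] rail [-0.6 -0.5] z 15.0
```

View pics/k.png

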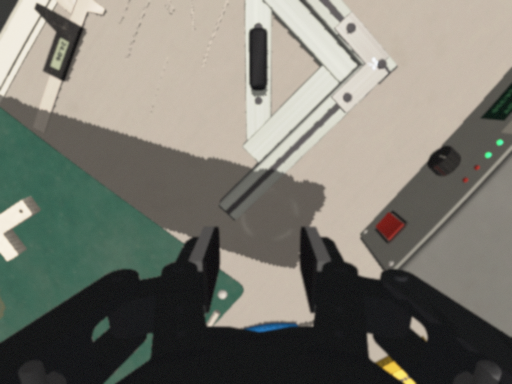

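The square lies flat in the corner, heel at pixel (355,65), with both outer edges flush to the rails within measurement noise (about 0.3 mm on average). The gripper is clear of it.

```bash
python3 -c "
from workcell import manip; print(manip.hand_in())"
```

```text
the job is handed in; nothing more can be done
None
```

The job is handed in at about 16 s: the square was pressed into the corner against both rails for over a second while held, then released, and it lies flat and flush against both rails to within about 0.5 mm, the limit of the camera measurement.

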